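Load the sampling stick and hold the vial carrier in the registration corner

ROBOT

A 6-joint arm with a two-finger parallel gripper is mounted at the origin on a cart in front of the work surface, level with it; the furniture and walls round the work are solid. World frame = base frame: x ahead of the robot, y to its left, z up, the work surface at z = 0. Lengths are in mm, angles in degrees, forces in N, time in s.
With the tool pointing down it reaches from about 300 to 850 mm from the base axis. Payload 4.2 kg.
Tool frame: the origin (TCP) lies at the very end of the fingers, on their centre line; the grasp point (between the pads) lies 19 mm behind it; z points along the fingers, y is the line along which they close (so a half turn about z gives the same grasp; the last joint's range is limited). The gripper opens to 91 mm and grips with 3 to 60 N. Pads are 32 mm wide; open, the fingers measure 118 mm over their backs; the gripper's body (76 mm by 178 mm) begins 60 mm behind the grasp point.
Start: joints at [-65.489, 18.312, 89.639, -0, 72.044, -1.146], TCP at [248.971, -518.321, 213.976] pointing down, gripper open.
Joint ranges: [-177.97, 177.97], [-48.28, 115.42], [12.27, 149.76], [-77.06, 257.06], [2.81, 150.46], [-146.56, 146.56]. Speed limits (degrees/s): [147.25, 147.25, 180, 180, 180, 180].

INTERFACE

Orientations are given as [roll, pitch, yaw] about the fixed x, y, z axes, in that order (R = Rz(yaw) Ry(pitch) Rx(roll)).
In Python, from workcell import * gives the robot as it stands.
- The arm moves only by the tool move_arm, never from a script. Its argument "motion" is a list of rows, each a list of 3 entries, a list of its own where there are three numbers: the finger opening in mm, from 0 to 91.2, then the shift along the world's x, y, z in units of 25 mm (1.0 is 25 mm), then the turn, a rotation vector about the world's x, y, z in units of 4 degrees (1.0 is 4 degrees). In form: [[grip, [x, y, z], [ax, ay, az]], ...]. A call has 1 to 20 rows; each row shifts and turns the commanded pose from where the row before left it; what a row does not reach is not made up. A row lasts 1/12 s, in which the tool goes at most 41.7 mm and 7.16 degrees, less where a joint would pass 70% of its speed; a pose out of reach is approached as far as the arm can. A call with a number of a shift or a turn outside -1 to 1 is refused whole. A call with a gripper value outside its range is refused whole. The fingers move at their own pace and stop on an object; "grip_force" is the grip in N (left out, the last holds). Time passes only in rows, so rows that do not move let the fingers close. It gives the time, the measured TCP pose, the force, the opening and the grip force at its end, in the units of the state.
- state(): the state, without advancing time (a new reading comes with each control period).
- grab_frame(name): name is "side" or "top"; returns the picture (384x512x3 uint8, blue, green, red); there is no depth.
- camera_info(name): a dict with "fx", "fy", "cx", "cy" (pixels), "k1" (the pictures are not rectified: a ray, as slopes to the right and down, at radius r is drawn at 1 + k1 r^2 times it, then the intrinsics apply), "rvec" (rotation vector, rad) and "tvec" (3), from world to camera coordinates, as OpenCV has them. Camera axes: x right, y down, z forward; pixel columns grow to the right and rows downward; lengths in mm; the calibration is good to about 2 mm. A picture is of the moment at which its call begins. camera_info takes no time and is no camera call.
- job_done(): hands the job in; it is judged then, once.
The state is a dict: "time_s": time; "qpos": joint angles; "qvel": joint speeds; "effort": joint torques, N m; "ee_pos": TCP position; "ee_rot": TCP orientation; "force": force on the tool from outside, world axes, zero at the start; "torque": the same for the moment, N m; "gripper_width": finger opening in mm; "gripper_force": force on a finger pad.
Only numpy, scipy, OpenCV 4.12 (cv2) and the standard library are available. Lean on these libraries where they do the work, as an engineer would, in place of code of your own. Each camera call takes 0.05 s, during which the arm holds its last target. There are 200 camera calls.

TASK

Take the long sampling stick out of the white stand and push it down to the bottom of the open vial on the grey carrier, and let go of it. Then take the carrier by its upright fin, set it flat on the metal registration plate and press it into the corner so that its long side bears on the long stop bar and its vial end bears on the short stop bar at the same time; finish while still holding it by the fin and pressing it against both bars, with the stick in the vial. Leave the short stick and the other things on the bench where they are.

Things in the scene. Friction and masses are not known exactly. Their poses are not given: they have to be found in the camera images.
- stick_long_mid (a point): The long sampling stick: a straight white plastic rod, 8 mm in diameter and 110 mm long, about 15 g, loose, standing upright in one of the two holes of the white stand. The point is its centre, 55 mm from either end; its z axis runs up along the rod. In the stand its foot is 5 mm and its top 115 mm above the worktop (75 mm stand out above the stand's top).
- stick_foot (a point): Lower end of the long stick (on its axis); z points up along the stick.
- stick_short_mid (a point): The short stick, otherwise the same rod but 60 mm long, in the other hole of the stand (top 65 mm above the worktop); to be left there. The point is its centre.
- stand: White plastic stand, fixed, 50 (x) x 85 (y) x 40 mm high, origin at the centre of its underside. Two 9 mm holes, 35 mm deep, at y = -22 and +22 mm on its middle line; which one holds the long stick varies.
- carrier: Grey plastic vial carrier, loose, about 220 g: a flat block 60 (x) x 120 (y) x 28 mm high, origin at the centre of its underside, on the worktop at the start. An amber open vial is fixed in it at y = +37 mm and an upright grip fin at y = -37 mm. It drags on the plate and along the bars as it slides (friction about 0.6).
- fin (a point): Grip point of the carrier's fin: the fin is 16 mm thick along the carrier's x, 26 mm long along its y, and stands from 28 to 68 mm above the carrier's underside; this point is on its middle, 52 mm above the underside (16 mm below the fin's top). Axes are the carrier's. Carrier centre is 37 mm along +y from it.
- vial_mouth (a point): Centre of the open vial's mouth, 50 mm above the carrier's underside, axes the carrier's. The mouth is a funnel: 18 mm bore at the rim narrowing to 12 mm bore 9 mm below; rim 25 mm outside.
- vial_floor (a point): Centre of the inner floor of the vial, 42 mm below its mouth (8 mm above the carrier's underside); a stick pushed home stands on it and 68 mm of it stay above the mouth.
- nest: Metal registration plate, fixed on the worktop, 160 (x) x 180 (y) x 6 mm thick, origin at the centre of its underside. Its x axis points to the long stop bar (away from the robot), its y axis to the short stop bar (left).
- nest_corner (a point): Where the inner faces of the two stop bars would meet, on the plate's upper surface (6 mm above the worktop), axes the plate's. The inner face of the long bar is the plane x = 0, that of the short bar the plane y = 0 of this frame; the carrier goes on the side of negative x and y. When it is seated its axes are parallel to the plate's and its origin is at x = -30, y = -60, z = 0 mm here, so that the fin point is at x = -30, y = -97, z = 52 mm.
- stop_long: Long stop bar, steel, rigid, fixed on the plate: 14 (x) x 130 (y) mm, 18 mm high above the plate (top 24 mm above the worktop, screw heads to 27 mm). Origin at the centre of its underside.
- stop_short: Short stop bar, steel, rigid, fixed on the plate at right angles to the long one: 85 (x) x 14 (y) mm, 18 mm high above the plate. Origin at the centre of its underside.
- plate_stack (a point): Obstacle: top centre of the fixed stack of clear well plates, a box 100 (x) x 140 (y) x 155 mm high on the worktop, between the carrier and the back of the bench; it does not move. The gripper must pass above it or in front of it.
- reagent_bottle: Bystander: clear round bottle with pink contents and blue cap, 80 mm wide, 141 mm high; origin under its centre.
- timer: Bystander: white bench timer 66 x 68 x 21 mm; origin under its centre.
- tape_roll: Bystander: roll of tape lying flat, 110 mm across, 19 mm high; origin under its centre.
- marker_green: Bystander: marker pen lying down, 13 x 138 x 16 mm; origin under its centre.
- vial_0: Bystander: closed amber vial with black cap, 24 mm wide, 54 mm high; origin under its centre.
- vial_1: Bystander: another such closed amber vial.
- stick_long: The long stick again, taken as a whole: its origin is at the centre of its lower end (the same point as stick_foot).
Not all that is in view belongs to the job. Of the things shaped like the carrier, the grey one is meant.

How it is judged (in metres and radians):
On the way, in this order (a step that is already met when the one before it is completed fails the run):
1. the long stick stands at the bottom of the vial and is let go (distance between stick_foot and vial_floor below 0.01 m and contact force between the fingers and stick_long below 0.05 N), for 0.2 s.
2. the carrier is held on the plate and bears on both stop bars (contact force between carrier and stop_long above 1 N and contact force between carrier and stop_short above 1 N and angle between the x axis of carrier and the x axis of nest, either way round below 0.04 rad and angle between carrier's own z axis and vertical below 0.04 rad and z of carrier in the frame of nest_corner between -0.003 and 0.003 m and x of vial_mouth in the frame of nest_corner between -0.034 and -0.026 m and y of vial_mouth in the frame of nest_corner between -0.028 and -0.018 m and contact force between the fingers and carrier above 0.5 N), for 0.2 s.
At the end, for the whole second after the job is handed in: The carrier lies flat and square on the plate (3 mm, 0.04 rad), vial end within 5 mm of its seat in the corner, presses on each stop bar with over 1 N at once and is still held by the fingers; the long stick's foot is within 10 mm of the centre of the vial's floor (all of step 2 and distance between stick_foot and vial_floor below 0.01 m); the arm keeps its last pose, push and grip.
It fails at once if a bystander or the short stick is displaced by more than 30 mm (distance of any of reagent_bottle, timer, tape_roll, marker_green, vial_0, vial_1, stick_short_mid from where it was at the start of the episode above 0.03 m).
It also fails if it takes over 61 s, if anything falls off the work surface, if the arm or the gripper's body presses on something with over 40 N, if the wrist force passes 120 N, or if a joint passes its speed limit or range.

## Working session

There is one attempt and no reset: what is moved stays moved. The work goes in short steps, Python scripts to look and compute and a tool call to move; the robot and the scene stay as the last step left them, time stands still between calls to the robot, and variables do not carry over. Pictures are saved under pics/ and viewed, at most 10 in all, crops included, and the job is handed in when it is done.

Besides the shell and the picture viewer there is one more tool, called as a command line: name --argument value ..., lists and objects as JSON in quotes. move_arm: Moves the arm, as the interface text tells. Shifts and turns lie within -1 to 1; 1 stands for 25 mm of shift or 4 degrees of turn. Its arguments: {"type":"object","properties":{"motion":{"type":"array","items":{"type":"array"}},"grip_force":{"type":"number"}},"required":["motion"]}

```bash
ls; mkdir -p pics
python3 - <<'E'
from workcell import *
import cv2
for n in("side","top"):
    cv2.imwrite(f"pics/{n}0.png",grab_frame(n)); print(n,camera_info(n))
print(state())
E
```

```text
pics
side {'fx': 466.1790465799123, 'fy': 466.1790465799123, 'cx': 254.62393376380797, 'cy': 184.90663331642082, 'k1': -0.018287355723659325, 'rvec': array([ 1.92769236, -0.06097606,  0.00779397]), 'tvec': array([-476.64503371,  142.49831819, 1634.27000646])}
top {'fx': 353.8502190057388, 'fy': 353.8502190057388, 'cx': 253.5707592668277, 'cy': 186.9660628186455, 'k1': -0.07318619244680226, 'rvec': array([ 2.17044591, -2.19657644,  0.05529796]), 'tvec': array([  66.26497362,  517.38246565, 1160.9853687 ])}
{'time_s': 0.1, 'qpos': array([-6.54896061e+01,  1.83467791e+01,  8.96978688e+01, -1.13255780e-03,
        7.20442995e+01, -1.14615318e+00]), 'qvel': array([-0.10108296, -0.14834878, -0.21113813, -0.06119824,  0.00169087,
        0.03447797]), 'effort': array([ 6.44713782e-04, -4.13330054e+01, -2.32510006e+01,  7.29501410e-02,
        4.21884342e-02, -4.50549260e-05]), 'ee_pos': array([ 248.77017178, -517.90890913,  213.22686162]), 'ee_rot': array([-1.79911049e+02, -7.02557585e-04,  2.56568966e+01]), 'force': array([-0.37652018, -0.1674019 , -0.79633447]), 'torque': array([-0.0493666 ,  0.05873206,  0.01886898]), 'gripper_force': 0.0, 'gripper_width': 91.05699794474043}
```

View pics/side0.png

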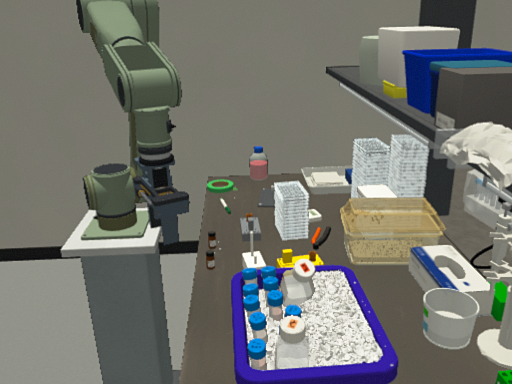

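View pics/top0.png

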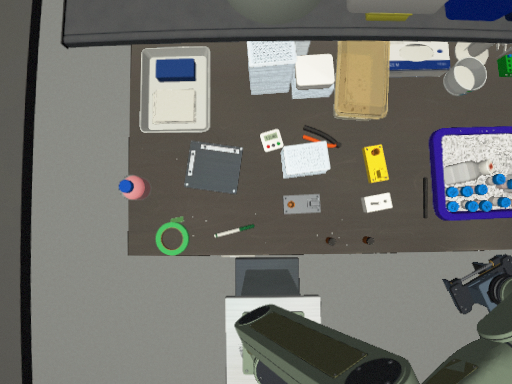

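Top view: the plate is at about (214,167), the grey carrier at (302,204) and the white stand at (377,203). Carrier candidates are the grey block (302,204) and the yellow one (375,163), so I choose grey. For the long stick, the candidates are the two rods in the stand at (377,203), and the side view shows the tall one at about (252,235). I'll check both in one close crop.

```bash
cat > h.py <<'E'
from workcell import *
import cv2, numpy as np
def cam(n):
    c=camera_info(n); R=cv2.Rodrigues(np.array(c['rvec']))[0]
    return np.array([[c['fx'],0,c['cx']],[0,c['fy'],c['cy']],[0,0,1]]),np.array([c['k1'],0,0,0,0.]),R,np.array(c['tvec'])
def ray(n,p):
    K,d,R,t=cam(n); q=cv2.undistortPoints(np.array([[p]],float),K,d)[0,0]
    v=R.T@np.array([q[0],q[1],1]); return -R.T@t, v
def onz(n,p,z):
    o,v=ray(n,p); return o+v*(z-o[2])/v[2]
def proj(n,P):
    K,d,R,t=cam(n); return cv2.projectPoints(np.array(P,float).reshape(-1,3),cv2.Rodrigues(R)[0],t,K,d)[0][:,0]
def tri(ps,pt):
    A=np.zeros((3,3));b=np.zeros(3)
    for n,p in(("side",ps),("top",pt)):
        o,v=ray(n,p); v/=np.linalg.norm(v); M=np.eye(3)-np.outer(v,v); A+=M;b+=M@o
    return np.linalg.solve(A,b)
E
python3 - <<'E'
from h import *
t=cv2.imread("pics/top0.png"); s=cv2.imread("pics/side0.png")
a=cv2.resize(t[130:220,180:400],None,fx=3.6,fy=3.6,interpolation=cv2.INTER_CUBIC)
b=cv2.resize(s[180:275,200:330],None,fx=2.8,fy=2.8,interpolation=cv2.INTER_CUBIC)
c=np.zeros((600,800,3),np.uint8); c[:a.shape[0],:a.shape[1]]=a[:,:800]; c[330:330+266,:b.shape[1]]=b[:266]
e=cv2.resize(t[190:215,355:400],None,fx=9,fy=9,interpolation=cv2.INTER_CUBIC); c[330:330+225,380:380+405]=e
cv2.imwrite("pics/crop.png",c)
E
```

```text
(no output)
```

View pics/crop.png

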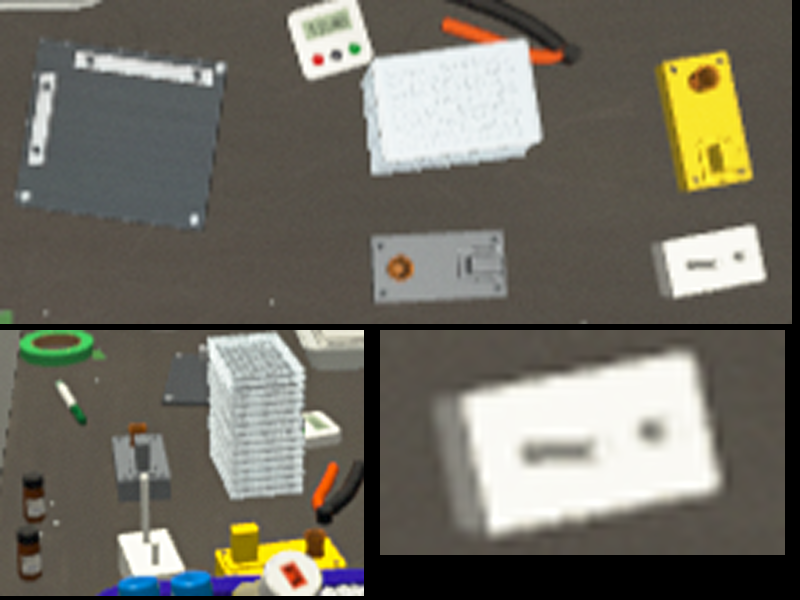

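The crop shows the grey carrier with its vial at crop pixel (400,267), which is the +y/left end, and its fin at (484,262). The long stick is the elongated streak in the stand's left hole, at about (374,203.6) in the full picture. The short stick is the dot on the right, at about (385,201). Next I'll measure.

```bash
cat > m.py <<'E'
from h import *
def blobs(img,roi,f,z,n="top",S=8,amin=6):
    x0,y0,x1,y1=roi
    u=cv2.resize(img[y0:y1,x0:x1],None,fx=S,fy=S,interpolation=cv2.INTER_CUBIC).astype(int)
    m=f(u[...,0],u[...,1],u[...,2]).astype(np.uint8)
    out=[]
    for c in cv2.findContours(m,cv2.RETR_EXTERNAL,cv2.CHAIN_APPROX_NONE)[0]:
        if cv2.contourArea(c)<amin*S*S: continue
        px=(c[:,0]+.5)/S-.5+[x0,y0]
        W=np.array([onz(n,p,z)[:2] for p in px],np.float32)
        (cx,cy),(w,h),a=cv2.minAreaRect(W)
        out.append((px.mean(0).round(1),(round(cx,1),round(cy,1)),(round(w,1),round(h,1)),round(a,1)))
    return out
E
python3 - <<'E'
from m import *
t=cv2.imread("pics/top0.png"); s=cv2.imread("pics/side0.png")
print("camtop",ray("top",(250,190))[0],"side",ray("side",(250,190))[0])
print("pixels",t[200,295],t[204,312],t[160,215],t[147,205],t[204,370],t[195,330])
print("stand");[print(b) for b in blobs(t,(350,185,405,220),lambda b,g,r:(g>180),40)]
print("carrier");[print(b) for b in blobs(t,(275,185,330,220),lambda b,g,r:(g>95),28)]
print("vial");[print(b) for b in blobs(t,(275,185,330,220),lambda b,g,r:(r-b>40),50,amin=3)]
print("bars");[print(b) for b in blobs(t,(184,138,245,198),lambda b,g,r:(g>150),24)]
print("plate");[print(b) for b in blobs(t,(178,132,250,204),lambda b,g,r:(b-r>5),6)]
print("stickdark");[print(b) for b in blobs(t,(364,195,392,210),lambda b,g,r:(g<190),40,amin=1)]
# stick from side: top and at stand
print("sidestick");[print(b) for b in blobs(s,(244,222,262,255),lambda b,g,r:(g>120),0,"side",amin=3)]
for y in(233,240,246): print(s[y,246:260,1])
E
```

```text
camtop [ 444.0779434    46.12242438 1191.90192171] side [  424.22409553 -1502.0868853    694.33681931]
pixels [156 157 154] [158 158 155] [94 93 86] [123 123 119] [221 229 231] [74 82 89]
stand
(array([377.8, 202.1]), (462.4, -346.1), (51.8, 87.6), 10.2)
carrier
(array([301.5, 203.6]), (460.6, -97.2), (65.4, 123.8), 2.1)
vial
(array([290.8, 204.1]), (459.4, -59.7), (24.1, 24.4), 32.8)
bars
(array([191.2, 162.5]), (602.0, 267.4), (15.8, 87.5), 81.4)
(array([236.8, 151. ]), (638.3, 114.7), (12.9, 16.0), 89.2)
(array([216., 148.]), (649.1, 180.5), (113.2, 17.0), 81.3)
plateTraceback (most recent call last):
  File "<stdin>", line 9, in <module>
  File "m.py", line 10, in blobs
    W=np.array([onz(n,p,z)[:2] for p in px],np.float32)
                ~~~^^^^^^^
  File "h.py", line 10, in onz
    o,v=ray(n,p); return o+v*(z-o[2])/v[2]
        ~~~^^^^^
  File "h.py", line 7, in ray
    K,d,R,t=cam(n); q=cv2.undistortPoints(np.array([[p]],float),K,d)[0,0]
            ~~~^^^
  File "h.py", line 4, in cam
    c=camera_info(n); R=cv2.Rodrigues(np.array(c['rvec']))[0]
ValueError: time passes only in moves, steps and waits
```

```bash
sed -i 's/^def cam(n):/import functools\n@functools.lru_cache\ndef cam(n):/' h.py
python3 - <<'E'
from m import *
t=cv2.imread("pics/top0.png"); s=cv2.imread("pics/side0.png")
print("plate");[print(b) for b in blobs(t,(178,132,250,204),lambda b,g,r:(b-r>0),6,amin=40)]
print("stickdark");[print(b) for b in blobs(t,(368,197,389,207),lambda b,g,r:(g<190),40,amin=1)]
for y in(233,240,246): print(s[y,244:262,1])
print(s[225:262,252,1])
# yaw 10.2: predicted holes
for sg in(1,-1):
  for a in(10.2,-10.2):
    a_=np.radians(a); P=np.array([462.4-22*sg*np.sin(a_),-346.1+22*sg*np.cos(a_)])
    print(sg,a,P,[proj(n,[*P,z])[0].round(1) for n in("top","side") for z in(40,65,115)])
# vial/fin prediction
for z in (28,68): print(proj("top",[461,-134,z]))
E
```

```text
plate
(array([213.3, 166.9]), (588.9, 196.3), (179.7, 160.4), 81.4)
stickdark
(array([374.2, 203.1]), (458.5, -333.5), (25.3, 7.8), 89.2)
(array([384.7, 200.8]), (466.2, -368.8), (8.3, 7.8), 88.1)
[107 105 119 102  88  97 160 187 161 109  95  98  91  88  90  92  94  87]
[ 69  71  69  71  70  71 114 142 140  90  74  77  76  76  77  79  77  86]
[ 87  85  88  86  86  87 110 140 139 104  85  89  86  90  86  87  87  88]
[ 70  70  67  67  71 111 178 200 161 142 147 142 139 141 142 140 142 139
 141 144 140 139 143 140 140 136 134 135 135 128 133 223 254 255 254 254
 254]
1 10.2 [ 458.50413571 -324.44769662] [array([371.4, 203.3]), array([373.9, 203.2]), array([379.2, 202.9]), array([253., 255.]), array([252.8, 247.2]), array([252.3, 231.4])]
1 -10.2 [ 466.29586429 -324.44769662] [array([371.3, 200.9]), array([373.8, 200.7]), array([379.1, 200.3]), array([255.7, 254.9]), array([255.5, 247.1]), array([255.1, 231.2])]
-1 10.2 [ 466.29586429 -367.75230338] [array([384.4, 200.7]), array([387.1, 200.5]), array([393. , 200.1]), array([256.5, 262.5]), array([256.3, 254.5]), array([255.8, 238.3])]
-1 -10.2 [ 458.50413571 -367.75230338] [array([384.5, 203.1]), array([387.2, 203. ]), array([393.1, 202.7]), array([253.7, 262.6]), array([253.4, 254.7]), array([253. , 238.4])]
[[312.76531814 203.36993927]]
[[314.7071461  203.16136912]]
```

Run:
```python
from m import *
f=lambda x,y:(x/3.6-.36+180,y/3.6-.36+130)
for c in((372,62),(528,42),(541,140),(376,157)): print(onz("top",f(*c),155))
print(onz("top",f(375,172),0),onz("top",f(541,140),0))
print(state()['ee_pos'],state()['ee_rot'])
```

```text
[627.22397993 -29.94000124 155.        ]
[ 642.42066571 -158.85062508  155.        ]
[ 561.10683632 -167.32828586  155.        ]
[548.74070914 -31.81996248 155.        ]
[550.25404192 -42.28632264   0.        ] [ 578.60075548 -199.23570102    0.        ]
[ 248.77017178 -517.90890913  213.22686162] [-1.79911049e+02 -7.02557585e-04  2.56568966e+01]
```

Stick is at about (458.5,-324.5), vial mouth at about (459.4,-59.7), fin at about (462,-134) with carrier yaw about 2°. The nest yaw is about -8.6°, and the seated fin is at about (609,161). I'm going above the stick.

move_arm --motion '[[50,[0.84,0.77,0],[0,0,-0.64]],[50,[0.84,0.77,0],[0,0,-0.64]],[50,[0.84,0.77,0],[0,0,-0.64]],[50,[0.84,0.77,0],[0,0,-0.64]],[50,[0.84,0.77,0],[0,0,-0.64]],[50,[0.84,0.77,0],[0,0,-0.64]],[50,[0.84,0.77,0],[0,0,-0.64]],[50,[0.84,0.77,0],[0,0,-0.64]],[50,[0.84,0.77,0],[0,0,-0.64]],[50,[0.84,0.77,0],[0,0,-0.64]],[50,[0,0,-0.8],[0,0,0]],[50,[0,0,-0.8],[0,0,0]],[50,[0,0,-0.8],[0,0,0]],[50,[0,0,0],[0,0,0]],[50,[0,0,0],[0,0,0]]]'

```text
time_s: 1.35
ee_pos: [458.4, -325.3, 153.1]
ee_rot: [-179.9, 0.1, 0.1]
force: [0.4, 0.0, 0.8]
gripper_width: 50.1
gripper_force: 0.0
```

move_arm --motion '[[50,[0,0.03,-0.8],[0,0,0]],[50,[0,0,-0.8],[0,0,0]],[50,[0,0,-0.8],[0,0,0]],[50,[0,0,-0.8],[0,0,0]],[50,[0,0,0],[0,0,0]],[30,[0,0,0],[0,0,0]],[15,[0,0,0],[0,0,0]],[5,[0,0,0],[0,0,0]],[2,[0,0,0],[0,0,0]],[2,[0,0,0],[0,0,0]],[2,[0,0,0],[0,0,0]],[2,[0,0,0],[0,0,0]]]' --grip_force 15

```text
time_s: 2.35
ee_pos: [459.1, -325.2, 74.4]
ee_rot: [180.0, -0.0, 0.1]
force: [-0.5, 0.5, 1.9]
gripper_width: 7.0
gripper_force: 15.1
```

move_arm --motion '[[2,[0,0,0.5],[0,0,0]],[2,[0,0,0.8],[0,0,0]],[2,[0,0,1],[0,0,0]],[2,[0,0,1],[0,0,0]],[2,[0,0,0.5],[0,0,0]],[2,[0,0.4,0],[0,0,0]],[2,[0,0.8,0],[0,0,0]],[2,[0,0.94,0],[0,0,0]],[2,[0,0.94,0],[0,0,0]],[2,[0,0.94,0],[0,0,0]],[2,[0,0.94,0],[0,0,0]],[2,[0,0.94,0],[0,0,0]],[2,[0,0.94,0],[0,0,0]],[2,[0,0.94,0],[0,0,0]],[2,[0,0.94,0],[0,0,0]],[2,[0,0.94,0],[0,0,0]],[2,[0,0.6,0],[0,0,0]],[2,[0,0.4,0],[0,0,0]],[2,[0,0,0],[0,0,0]],[2,[0,0,0],[0,0,0]]]'

```text
time_s: 4.02
ee_pos: [458.5, -58.3, 168.4]
ee_rot: [180.0, 0.1, 0.1]
force: [-0.1, 0.3, -0.3]
gripper_width: 6.6
gripper_force: 15.0
```

Run:
```python
from m import *
print(state()['ee_pos'])
s=grab_frame("side");t=grab_frame("top");cv2.imwrite("pics/s1.png",s);cv2.imwrite("pics/t1.png",t)
print(proj("side",[459.4,-59.7,50]),proj("top",[459.4,-59.7,50]),proj("side",[459.4,-59.7,95]))
a=cv2.resize(s[165:245,215:295],None,fx=6,fy=6,interpolation=cv2.INTER_CUBIC)
b=cv2.resize(t[165:225,270:320],None,fx=6,fy=6,interpolation=cv2.INTER_CUBIC)
c=np.zeros((480,790,3),np.uint8);c[:,:480]=a;c[:360,485:785]=b;cv2.imwrite("pics/c1.png",c)
```

```text
[458.54662781 -58.32841264 168.44357008]
[[249.80286947 214.06672764]] [[290.80876968 204.04707923]] [[249.42935768 201.78132906]]
```

View pics/c1.png

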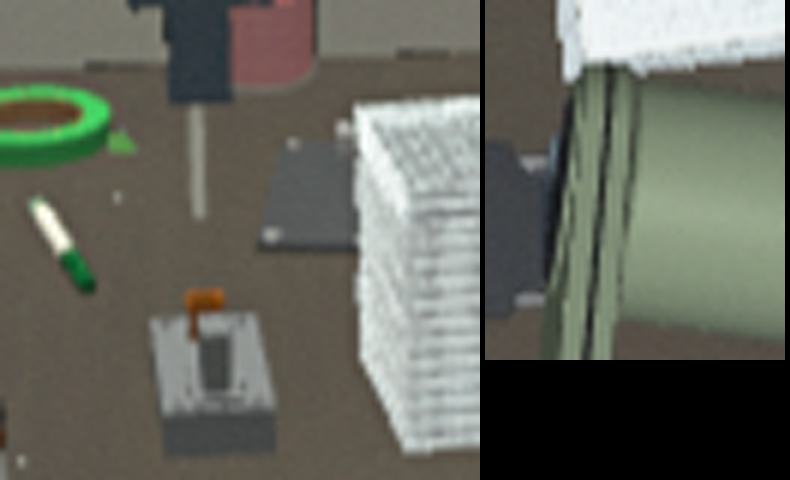

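The side crop shows the stick foot at (248.2,201) and the vial mouth at (249.2,214), about 2 mm off in x, so I'll correct and lower.

move_arm --motion '[[2,[0.06,-0.06,0],[0,0,0]],[2,[0,0,-0.5],[0,0,0]],[2,[0,0,-0.5],[0,0,0]],[2,[0,0,-0.5],[0,0,0]],[2,[0,0,-0.5],[0,0,0]],[2,[0,0,-0.4],[0,0,0]],[2,[0,0,0],[0,0,0]],[2,[0,0,0],[0,0,0]]]'

```text
time_s: 4.78
ee_pos: [460.4, -60.7, 108.7]
ee_rot: [180.0, 0.1, -0.0]
force: [0.5, 0.9, -0.1]
gripper_width: 6.7
gripper_force: 15.0
```

move_arm --motion '[[2,[0,0,-0.3],[0,0,0]],[2,[0,0,-0.3],[0,0,0]],[2,[0,0,-0.3],[0,0,0]],[2,[0,0,-0.2],[0,0,0]],[2,[0,0,-0.12],[0,0,0]],[2,[0,0,0],[0,0,0]],[2,[0,0,0],[0,0,0]]]'

```text
time_s: 5.37
ee_pos: [460.5, -60.0, 78.4]
ee_rot: [180.0, 0.0, 0.1]
force: [-0.3, 0.1, -0.1]
gripper_width: 7.0
gripper_force: 15.0
```

move_arm --motion '[[2,[0,0,-0.08],[0,0,0]],[2,[0,0,-0.04],[0,0,0]],[2,[0,0,0],[0,0,0]],[15,[0,0,0],[0,0,0]],[30,[0,0,0],[0,0,0]],[40,[0,0,0],[0,0,0]],[40,[0,0,0],[0,0,0]],[40,[0,0,0],[0,0,0]],[40,[0,0,0.6],[0,0,0]],[40,[0,0,1],[0,0,0]],[40,[0,0,1],[0,0,0]],[40,[0,0,1],[0,0,0]],[40,[0,0,0],[0,0,0]]]'

```text
time_s: 6.45
ee_pos: [463.5, -60.5, 169.8]
ee_rot: [179.9, -0.5, 0.1]
force: [0.1, -0.7, -0.7]
gripper_width: 39.8
gripper_force: 0.0
```

move_arm --motion '[[91,[-0.03,-0.15,0],[0,0,1]],[91,[-0.03,-0.15,0],[0,0,1]],[91,[-0.03,-0.15,0],[0,0,1]],[91,[-0.03,-0.15,0],[0,0,1]],[91,[-0.03,-0.15,0],[0,0,1]],[91,[-0.03,-0.15,0],[0,0,1]],[91,[-0.03,-0.15,0],[0,0,1]],[91,[-0.03,-0.15,0],[0,0,1]],[91,[-0.03,-0.15,0],[0,0,1]],[91,[-0.03,-0.15,0],[0,0,1]],[91,[-0.03,-0.15,0],[0,0,1]],[91,[-0.03,-0.15,0],[0,0,1]],[91,[-0.03,-0.15,0],[0,0,1]],[91,[-0.03,-0.15,0],[0,0,1]],[91,[-0.03,-0.15,0],[0,0,1]],[91,[-0.03,-0.15,0],[0,0,1]],[91,[-0.03,-0.15,0],[0,0,1]],[91,[-0.03,-0.15,0],[0,0,1]],[91,[-0.03,-0.15,0],[0,0,1]],[91,[-0.03,-0.15,0],[0,0,1]]]'

```text
time_s: 8.12
ee_pos: [445.0, -135.1, 164.6]
ee_rot: [-179.9, -0.0, 80.3]
force: [-0.1, 0.2, 0.8]
gripper_width: 91.1
gripper_force: 0.0
```

move_arm --motion '[[91,[0,0,0],[0,0,1]],[91,[0,0,0],[0,0,1]],[91,[0,0,0],[0,0,1]],[91,[0,0,0],[0,0,0]],[91,[0,0,0],[0,0,0]]]'

```text
time_s: 8.53
ee_pos: [445.1, -134.9, 164.9]
ee_rot: [-179.9, -0.0, 92.0]
force: [0.1, -0.0, -0.0]
gripper_width: 91.4
gripper_force: 0.0
```

Run:
```python
from m import *
print(state()['ee_pos'],state()['ee_rot'])
s=grab_frame("side");cv2.imwrite("pics/s2.png",s)
t=grab_frame("top")
c=np.zeros((480,800,3),np.uint8);c[:,:480]=cv2.resize(s[165:245,215:295],None,fx=6,fy=6,interpolation=cv2.INTER_CUBIC)
c[:360,485:785]=cv2.resize(t[165:225,275:325],None,fx=6,fy=6,interpolation=cv2.INTER_CUBIC)
cv2.imwrite("pics/c2.png",c)
```

```text
[ 445.13532289 -134.94340369  164.85657752] [-1.79945860e+02 -2.54640712e-02  9.19511271e+01]
```

View pics/c2.png

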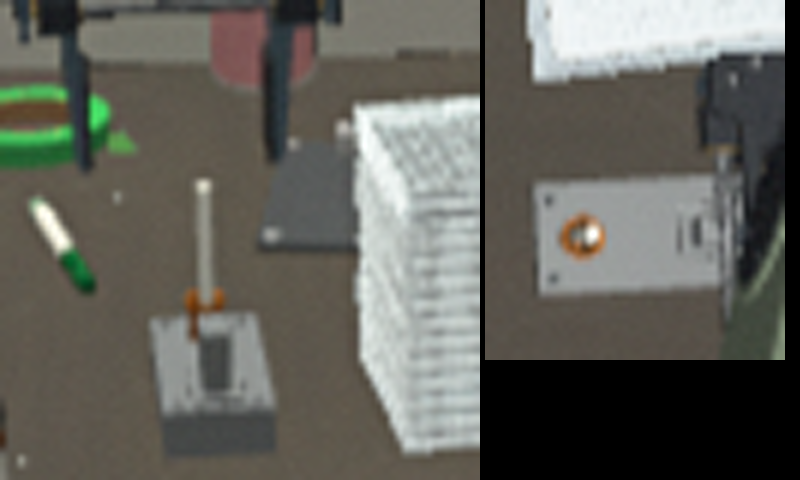

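The stick stands in the vial with its top at (249,195), which matches z≈118. I'm descending on the fin from in front of the stack.

move_arm --motion '[[91,[0,0,-0.8],[0,0,0]],[91,[0,0,-0.8],[0,0,0]],[91,[0,0,-0.8],[0,0,0]],[91,[0,0,-0.8],[0,0,0]],[91,[0,0,-0.8],[0,0,0]],[91,[0,0,-0.7],[0,0,0]],[91,[0,0,-0.5],[0,0,0]],[91,[0.15,0,0],[0,0,0]],[91,[0.15,0,0],[0,0,0]],[91,[0.15,0,0],[0,0,0]],[91,[0,0,0],[0,0,0]],[91,[0,0,0],[0,0,0]]]'

```text
time_s: 9.63
ee_pos: [457.7, -135.3, 36.4]
ee_rot: [179.9, 0.0, 92.1]
force: [-0.9, -0.8, -1.0]
gripper_width: 91.0
gripper_force: 0.0
```

Closing slowly, with firm force at the end.

move_arm --motion '[[80,[0,0,-0.12],[0,0,0]],[70,[0,0,0],[0,0,0]],[60,[0,0,0],[0,0,0]],[50,[0,0,0],[0,0,0]],[42,[0,0,0],[0,0,0]],[36,[0,0,0],[0,0,0]],[30,[0,0,0],[0,0,0]],[26,[0,0,0],[0,0,0]],[22,[0,0,0],[0,0,0]],[18,[0,0,0],[0,0,0]],[14,[0,0,0],[0,0,0]],[8,[0,0,0],[0,0,0]],[8,[0,0,0],[0,0,0]],[8,[0,0,0],[0,0,0]]]' --grip_force 50

```text
time_s: 10.8
ee_pos: [457.1, -135.2, 32.6]
ee_rot: [180.0, 0.0, 92.1]
force: [2.5, 0.1, -1.3]
gripper_width: 16.1
gripper_force: 50.0
```

move_arm --motion '[[8,[-0.2,0,0.2],[0,0,0]],[8,[-0.2,0,0.4],[0,0,0]],[8,[-0.2,0,0.6],[0,0,0]],[8,[0,0,0.7],[0,0,0]],[8,[0,0.2,0.6],[0,0,0]],[8,[0,0.4,0.3],[0,0,0]],[8,[0,0.7,0],[0,0,0]],[8,[0,0.8,0],[0,0,0]],[8,[0,0.8,0],[0,0,-0.2]],[8,[0,0.8,0],[0,0,-0.2]],[8,[0,0.8,0],[0,0,-0.3]],[8,[0,0.8,0],[0,0,-0.3]],[8,[0,0.8,0],[0,0,-0.3]],[8,[0,0.8,0],[0,0,-0.3]],[8,[0,0.8,0],[0,0,-0.3]],[8,[0,0.6,0],[0,0,-0.3]],[8,[0,0.3,0],[0,0,-0.3]],[8,[0,0,0],[0,0,-0.2]],[8,[0,0,0],[0,0,0]]]'

```text
time_s: 12.38
ee_pos: [440.7, 80.2, 102.4]
ee_rot: [-179.9, 0.0, 81.3]
force: [-0.4, 0.0, -3.6]
gripper_width: 15.9
gripper_force: 50.0
```

move_arm --motion '[[8,[0.3,0.14,0],[0,0,0]],[8,[0.6,0.27,0],[0,0,0]],[8,[0.8,0.36,0],[0,0,0]],[8,[0.8,0.36,0],[0,0,0]],[8,[0.8,0.36,0],[0,0,0]],[8,[0.8,0.36,0],[0,0,0]],[8,[0.8,0.36,0],[0,0,0]],[8,[0.7,0.31,0],[0,0,0]],[8,[0.3,0.14,0],[0,0,0]],[8,[0.14,0.08,0],[0,0,0]],[8,[0,0,0],[0,0,0]],[8,[0,0,0],[0,0,0]]]'

```text
time_s: 13.38
ee_pos: [591.6, 147.8, 102.1]
ee_rot: [-179.9, 0.1, 81.2]
force: [-0.9, -0.3, -2.2]
gripper_width: 16.0
gripper_force: 50.0
```

Run:
```python
from m import *
st=state();print(st['ee_pos'],st['ee_rot'])
s=grab_frame("side");t=grab_frame("top");cv2.imwrite("pics/t3.png",t)
c=np.zeros((560,800,3),np.uint8);c[:480,:390]=cv2.resize(s[145:241,215:293],None,fx=5,fy=5,interpolation=cv2.INTER_CUBIC)
c[:560,395:795]=cv2.resize(t[127:197,180:230],None,fx=8,fy=8,interpolation=cv2.INTER_CUBIC)
cv2.imwrite("pics/c3.png",c)
```

```text
[591.61498438 147.79938863 102.07891173] [-1.79895777e+02  5.30942633e-02  8.12437246e+01]
```

View pics/c3.png

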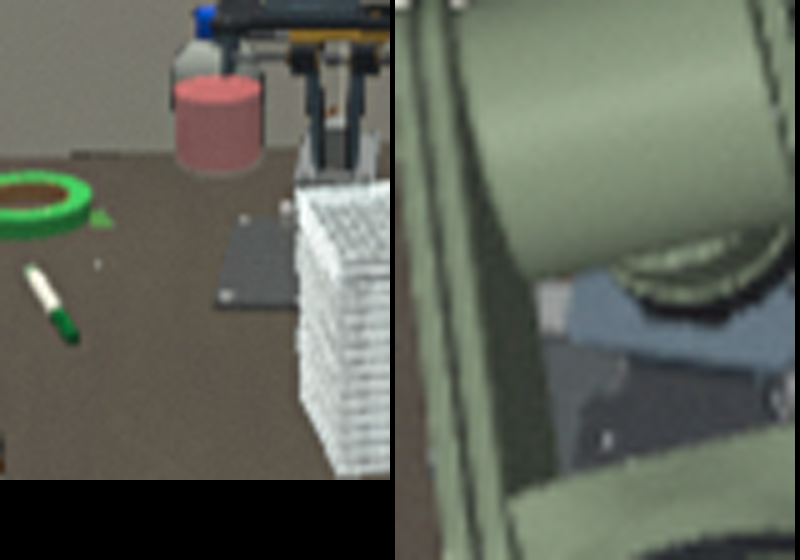

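The carrier is level in the grip above the plate, with the side crop showing the block at about (340,150). The top view is blocked by the arm, so I'll place it by feel.

move_arm --motion '[[8,[0,0,-0.4],[0,0,0]],[8,[0,0,-0.6],[0,0,0]],[8,[0,0,-0.6],[0,0,0]],[8,[0,0,-0.5],[0,0,0]],[8,[0,0,-0.2],[0,0,0]],[8,[0,0,-0.1],[0,0,0]],[8,[0,0,0],[0,0,0]],[8,[0,0,0],[0,0,0]]]'

```text
time_s: 14.15
ee_pos: [593.1, 148.5, 43.0]
ee_rot: [179.9, -0.0, 81.3]
force: [1.1, 0.4, -2.3]
gripper_width: 15.8
gripper_force: 50.0
```

move_arm --motion '[[8,[0,0,-0.06],[0,0,0]],[8,[0,0,-0.06],[0,0,0]],[8,[0,0,0],[0,0,0]]]'

```text
time_s: 14.4
ee_pos: [592.8, 148.5, 39.7]
ee_rot: [180.0, -0.0, 81.3]
force: [-0.2, 0.1, -2.2]
gripper_width: 15.7
gripper_force: 50.0
```

move_arm --motion '[[8,[0,0,-0.04],[0,0,0]],[8,[0,0,-0.04],[0,0,0]],[8,[0,0,0],[0,0,0]]]'

```text
time_s: 14.65
ee_pos: [593.0, 148.5, 38.5]
ee_rot: [179.9, -0.0, 81.3]
force: [-1.3, -0.5, 4.2]
gripper_width: 15.8
gripper_force: 50.0
```

On the plate. Sliding toward the long bar.

move_arm --motion '[[8,[0.15,-0.02,0],[0,0,0]],[8,[0.15,-0.02,0],[0,0,0]],[8,[0.1,-0.02,0],[0,0,0]],[8,[0,0,0],[0,0,0]]]'

```text
time_s: 14.98
ee_pos: [602.8, 147.3, 38.6]
ee_rot: [180.0, -0.0, 81.2]
force: [-2.5, 0.3, 5.4]
gripper_width: 16.0
gripper_force: 50.0
```

move_arm --motion '[[8,[0.08,-0.01,0],[0,0,0]],[8,[0.04,-0.01,0],[0,0,0]],[8,[0,0,0],[0,0,0]]]'

```text
time_s: 15.23
ee_pos: [605.0, 147.0, 38.6]
ee_rot: [-179.9, -0.0, 81.2]
force: [-3.8, 2.6, 7.2]
gripper_width: 16.1
gripper_force: 50.0
```

move_arm --motion '[[8,[0.06,-0.01,0],[0,0,0]],[8,[0.06,-0.01,0],[0,0,0]],[8,[0,0,0],[0,0,0]]]'

```text
time_s: 15.48
ee_pos: [605.4, 146.8, 38.7]
ee_rot: [-179.6, 0.0, 81.3]
force: [-10.1, 2.2, 12.1]
gripper_width: 16.2
gripper_force: 50.0
```

move_arm --motion '[[8,[0.06,-0.01,0],[0,0,0]],[8,[0,0,0],[0,0,0]]]'

```text
time_s: 15.65
ee_pos: [605.6, 146.7, 38.8]
ee_rot: [-179.5, 0.0, 81.3]
force: [-12.7, 3.6, 14.0]
gripper_width: 15.4
gripper_force: 50.0
```

move_arm --motion '[[8,[0.0,0.1,0.02],[0,0,0]],[8,[0.02,0.12,0],[0,0,0]],[8,[0.02,0.12,0],[0,0,0]],[8,[0.01,0.1,0],[0,0,0]],[8,[0,0,0],[0,0,0]]]'

```text
time_s: 16.07
ee_pos: [606.5, 153.0, 39.1]
ee_rot: [-179.5, 0.5, 81.4]
force: [-14.2, -11.0, 14.6]
gripper_width: 15.5
gripper_force: 50.0
```

move_arm --motion '[[8,[0.01,0.08,0],[0,0,0]],[8,[0,0,0],[0,0,0]]]'

```text
time_s: 16.23
ee_pos: [606.7, 154.7, 39.1]
ee_rot: [-179.5, 0.5, 81.4]
force: [-13.4, -12.8, 15.5]
gripper_width: 15.5
gripper_force: 50.0
```

move_arm --motion '[[8,[-0.02,0.06,0.02],[0,0,0]],[8,[0.01,0.08,0.0],[0,0,0]],[8,[0,0,0],[0,0,0]]]'

```text
time_s: 16.48
ee_pos: [607.4, 159.2, 39.0]
ee_rot: [-179.6, 0.4, 81.3]
force: [-10.2, -10.2, 10.1]
gripper_width: 15.9
gripper_force: 50.0
```

move_arm --motion '[[8,[0.01,0.07,0],[0,0,0]],[8,[0,0,0],[0,0,0]]]'

```text
time_s: 16.65
ee_pos: [607.5, 159.5, 39.1]
ee_rot: [-179.5, 0.5, 81.4]
force: [-9.5, -13.8, 11.2]
gripper_width: 15.6
gripper_force: 50.0
```

move_arm --motion '[[8,[0.01,0.07,0],[0,0,0]],[8,[0,0,0],[0,0,0]],[8,[0,0,0],[0,0,0]]]'

```text
time_s: 16.9
ee_pos: [607.5, 159.6, 39.2]
ee_rot: [-179.5, 0.7, 81.4]
force: [-10.9, -18.4, 12.5]
gripper_width: 15.7
gripper_force: 50.0
```

move_arm --motion '[[8,[0.04,0.05,0],[0,0,0]],[8,[0,0,0],[0,0,0]],[8,[0,0,0],[0,0,0]]]'

```text
time_s: 17.15
ee_pos: [607.5, 159.6, 39.1]
ee_rot: [-179.4, 0.8, 81.4]
force: [-13.4, -20.5, 14.0]
gripper_width: 15.8
gripper_force: 50.0
```

Run:
```python
from m import *
st=state();print({k:np.round(st[k],2) for k in('ee_pos','ee_rot','force','torque','gripper_width')})
s=grab_frame("side");t=grab_frame("top");cv2.imwrite("pics/t4.png",t);cv2.imwrite("pics/s4.png",s)
R=np.array([[.989,.1495],[-.1495,.989]]); e=np.array(st['ee_pos'][:2]); v=e+R@[0,74]
print(v,proj("side",[*v,124]),proj("side",[*v,56]),proj("top",[*v,56]))
c=np.zeros((600,800,3),np.uint8);c[:600,:350]=cv2.resize(s[130:205,250:294],(350,600),interpolation=cv2.INTER_CUBIC)
c[:560,360:760]=cv2.resize(t[127:197,180:230],None,fx=8,fy=8,interpolation=cv2.INTER_CUBIC)
cv2.imwrite("pics/c4.png",c)
```

```text
{'ee_pos': array([607.47, 159.57,  39.13]), 'ee_rot': array([-179.4 ,    0.8 ,   81.38]), 'force': array([-13.38, -20.48,  14.  ]), 'torque': array([-3.09,  1.83,  0.07]), 'gripper_width': np.float64(15.8)}
[618.52956253 232.75993771] [[287.02345879 164.82014209]] [[287.02131077 181.08406907]] [[199.90178957 156.0179632 ]]
```

View pics/c4.png

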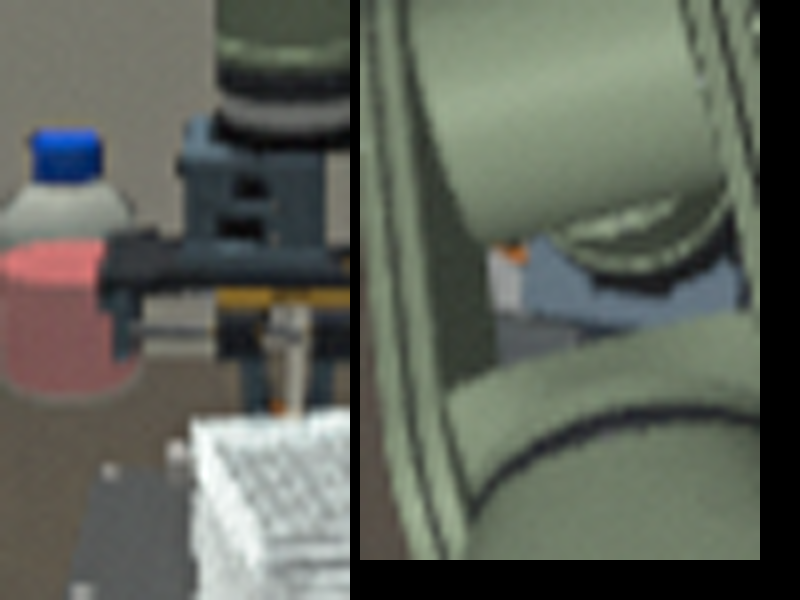

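The stick is in the vial (side crop (290,370)), and the amber rim is visible where the seat should be. Both bars feel stiff. I'll balance the push toward the long bar.

move_arm --motion '[[8,[0.06,-0.02,0.01],[0,0,0]],[8,[0.06,-0.02,0.01],[0,0,0]],[8,[0,0,0],[0,0,0]],[8,[0,0,0],[0,0,0]],[8,[0,0,0],[0,0,0]],[8,[0,0,0],[0,0,0]]]'

```text
time_s: 17.75
ee_pos: [607.6, 159.6, 39.3]
ee_rot: [-179.1, 0.8, 81.4]
force: [-18.1, -18.5, 17.3]
gripper_width: 16.0
gripper_force: 50.0
```

move_arm --motion '[[8,[0,0,0],[0.1,-0.15,0]],[8,[0,0,0],[0.1,-0.15,0]],[8,[0,0,0],[0,0,0]],[8,[0,0,0],[0,0,0]],[8,[0,0,0],[0,0,0]],[8,[0,0,0],[0,0,0]]]'

```text
time_s: 18.25
ee_pos: [607.4, 159.8, 38.5]
ee_rot: [179.9, -0.2, 81.4]
force: [-15.8, -15.5, 14.8]
gripper_width: 15.7
gripper_force: 50.0
```

move_arm --motion '[[8,[0.07,0.02,0],[0,0,0]],[8,[0.07,0.03,0],[0,-0.05,0]],[8,[0,0,0],[0,0,0]],[8,[0,0,0],[0,0,0]],[8,[0,0,0],[0,0,0]],[8,[0,0,0],[0,0,0]]]'

```text
time_s: 18.75
ee_pos: [607.5, 159.7, 38.5]
ee_rot: [-179.9, 0.0, 81.4]
force: [-24.1, -19.6, 20.2]
gripper_width: 15.7
gripper_force: 50.0
```

```bash
python3 -c "
from workcell import *
print(job_done())"
```

```text
the job is handed in; nothing more can be done
None
```

I handed the job in at about 19 s: the long stick stands in the vial, and the carrier is held by its fin, pressing about 20 N toward each stop bar. I set the final seating by force readings because the arm blocked the top camera, and the hand-in returned no verdict.

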